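# Put the beaker on the dryer's air peg and open the airflow slide

## Task

The washed white beaker lies in the draining cradle: put it upside down over the dryer's upright air peg, lowering it (not letting it fall) until its rim stands flat on the round seat, and let go of it. Then start the drying by sliding the dryer's airflow selector all the way to its end stop, at the end where the printed bars are longest. Leave the bottles and the pot on the bench as they are.

Things in the scene. Friction and masses are not known exactly. Their poses are not given: they have to be found in the camera images.
- beaker: White plastic beaker, a straight round tube closed at one end: outside diameter 52 mm, length 120, wall 3, bottom 4 mm thick, about 90 g. Origin: outside centre of the closed end; +z runs along its axis to the open mouth. Starts loose in the cradle, mouth pointing to the robot's right (-y, within 20 degrees) and 28 degrees downward; closed end about 102 mm, mouth centre about 45 mm above the bench.
- beaker_rim (a point): Centre of the beaker's open mouth, in the plane of the rim, 120 mm along the beaker's +z from its origin.
- cradle: Fixed draining cradle, left or right of the dryer: steel plate 160 x 70 x 6 mm with two 8 mm wire rails, 30 mm apart, under the beaker along its length, and a cross wire just beyond the rim's lowest part. The beaker's sides are free for fingers. Origin: centre of the plate's underside; +x is where the beaker's mouth points (seen from above), z up.
- dryer: Fixed airflow dryer: white box, steel top, 220 mm in x, 260 in y, top 60 mm above the bench. Origin: centre of its underside; +x away from the robot, z up. On top: the air peg at x = +60 mm; the selector slide along y at x = -55 mm (near the robot), with printed bars before it that grow longer towards +y, and 5 mm high end stops at y = -74 and +74 mm.
- peg_seat (a point): Foot of the air peg, centre of the upper face of the round seat (76 mm diameter), 66 mm above the bench. The peg is a vertical steel tube 16 mm in diameter that rises 80 mm above this point, narrowing in its top 6 mm. The beaker's rim stands on the seat, around the peg; the peg does not reach the beaker's bottom.
- selector (a joint): Position of the airflow selector slide in m: 0 at the closed end, 0.1 at the open end stop. It grows along the dryer's +y. It starts somewhere between 0 and 0.04; moving it takes about 4 N and it stays where it is left.
- selector_grip (a point): Centre of the top of the selector's grip, 109 mm above the bench: a black upright bar 16 mm thick along its travel (the dryer's y), 50 mm long in the dryer's x, standing 42 mm above a thin foot plate (30 mm along y, top 67 mm above the bench).
- reagent_bottle: Bystander: white capped bottle, 64 mm diameter, 140 mm tall, standing. Origin: centre of its underside.
- amber_bottle: Bystander: brown jar with black lid, 60 mm diameter, 125 mm tall, standing. Origin: centre of its underside.
- pot: Bystander: white ceramic pot, 90 mm across, 80 mm tall, standing. Origin: centre of its underside.
Things that resemble listed ones, but are neither listed nor needed, are in the scene too. What is shaped like the beaker but purple, turquoise or yellow is not meant.

How it is judged:
By the outcome, as a careful person would: the job done as asked, in the order asked, and still so for the second after the job is handed in, with the robot touching nothing.
It also fails if it takes over 64 s, if anything falls off the work surface, if the arm or the gripper's body presses on something with over 40 N, if the wrist force passes 120 N, or if a joint passes its speed limit or range.

## Robot

A 6-joint arm with a two-finger parallel gripper is mounted at the origin on the work surface. World frame = base frame: x ahead of the robot, y to its left, z up, the work surface at z = 0. Lengths are in mm, angles in degrees, forces in N, time in s.
With the tool pointing down it reaches from about 300 to 850 mm from the base axis. Payload 4.2 kg.
Tool frame: the origin (TCP) lies at the very end of the fingers, on their centre line; the grasp point (between the pads) lies 19 mm behind it (env.grip_depth is the distance from the TCP to the grasp point, in mm); z points along the fingers, y is the line along which they close (so a half turn about z gives the same grasp; the last joint's range is limited). The gripper opens to 91 mm and grips with 3 to 60 N. Pads are 32 mm wide; open, the fingers measure 118 mm over their backs; the gripper's body (76 mm by 178 mm) begins 60 mm behind the grasp point.
Start: joints at [69.385, 18.312, 89.639, -0, 72.044, -1.146], TCP at [191.65, 542.138, 213.976] pointing down, gripper open.
Joint ranges: [-177.97, 177.97], [-48.28, 115.42], [12.27, 149.76], [-77.06, 257.06], [2.81, 150.46], [-146.56, 146.56]. Speed limits (degrees/s): [147.25, 147.25, 180, 180, 180, 180].

## Interface

Orientations are given as [roll, pitch, yaw] about the fixed x, y, z axes, in that order (R = Rz(yaw) Ry(pitch) Rx(roll)).
In Python, from workcell import env, cams gives the robot as it stands.
- The arm moves only by the tool apply_moves, never from a script. Its argument "deltas" is a list of rows, each a list of 5 numbers: the shift along the tool's x, y, z in m, then the turn about the tool's z in rad, then the opening, from -1 (shut) to 1 (fully open), so that 0 is half open. In form: [[tx, ty, tz, roll, gripper], ...]. A call has 1 to 5 rows; each row is the pose to reach, as a shift and turn from the pose commanded when the call began, along the tool's axes at that moment; what a row does not reach only later rows make up. A row lasts 1/10 s, in which the tool goes at most 50 mm and 8.59 degrees, less where a joint would pass 70% of its speed; a pose out of reach is approached as far as the arm can. A call with a gripper value outside its range is refused whole. The fingers move at their own pace and stop on an object; "grip_force" is the grip in N (left out, the last holds). Time passes only in rows, so rows that repeat a pose let the fingers close. It gives the time, the measured TCP pose, the force, the opening and the grip force at its end, in the units of the state.
- env.state(): the state, without advancing time (a new reading comes with each control period).
- cams.grab_frame(name): name is "side" or "top" or "wrist"; returns the picture (384x512x3 uint8, blue, green, red); there is no depth.
- cams.get_calibration(name): a dict with "mtx" (3x3 intrinsics, pixels), "k1" (the pictures are not rectified: a ray, as slopes to the right and down, at radius r is drawn at 1 + k1 r^2 times it, then the intrinsics apply), "eye" and "attitude" of the camera in the world; the wrist camera has in their place "tool_from_camera" (4x4, takes a point from camera to tool coordinates, whose origin is the TCP and whose axes are the flange's). Camera axes: x right, y down, z forward; pixel columns grow to the right and rows downward; lengths in mm; the calibration is good to about 2 mm. A picture is of the moment at which its call begins: read the wrist's pose just before it. get_calibration takes no time and is no camera call.
- env.job_done(): hands the job in; it is judged then, once.
The state is a dict: "time_s": time; "qpos": joint angles; "qvel": joint speeds; "effort": joint torques, N m; "ee_pos": TCP position; "ee_rot": TCP orientation; "force": force on the tool from outside, world axes, zero at the start; "torque": the same for the moment, N m; "gripper_width": finger opening in mm; "gripper_force": force on a finger pad.
Only numpy, scipy, OpenCV 4.12 (cv2) and the standard library are available. Lean on these libraries where they do the work, as an engineer would, in place of code of your own. Each camera call takes 0.05 s, during which the arm holds its last target. There are 200 camera calls.

## Working session

There is one attempt and no reset: what is moved stays moved. The work goes in short steps, Python scripts to look and compute and a tool call to move; the robot and the scene stay as the last step left them, time stands still between calls to the robot, and variables do not carry over. Pictures are saved under pics/ and viewed, at most 10 in all, crops included, and the job is handed in when it is done.

Besides the shell and the picture viewer there is one more tool, called after ">>>" as name(argument=value, ...) on one line, values as JSON. apply_moves: Moves the arm, as the interface text tells. Its arguments: {"type":"object","properties":{"deltas":{"type":"array"},"grip_force":{"type":"number"}},"required":["deltas"]}

```bash
mkdir -p pics; ls
python3 - <<'E'
from workcell import env,cams
import cv2,numpy as np
a=cams.grab_frame("top");b=cams.grab_frame("side");
cv2.imwrite("pics/top0.png",a);cv2.imwrite("pics/side0.png",b)
for n in("top","side","wrist"):print(n,cams.get_calibration(n))
print(env.state())
E
```

```text
pics
top {'mtx': array([[423.06837973,   0.        , 260.93038762],
       [  0.        , 423.06837973, 194.77506573],
       [  0.        ,   0.        ,   1.        ]]), 'k1': -0.09856466709963516, 'eye': array([ 451.5645518 ,    3.6144667 , 1209.01981606]), 'attitude': array([-174.29819254,    0.33828394,  -91.32908657])}
side {'mtx': array([[425.08311824,   0.        , 260.95888991],
       [  0.        , 425.08311824, 190.13180608],
       [  0.        ,   0.        ,   1.        ]]), 'k1': -0.07900909134925894, 'eye': array([ -31.67506807, -613.93740245,  630.21265182]), 'attitude': array([-121.29462674,    0.27199816,  -44.44527072])}
wrist {'mtx': array([[322.72256451,   0.        , 250.74102246],
       [  0.        , 322.72256451, 190.93678431],
       [  0.        ,   0.        ,   1.        ]]), 'k1': -0.05844113391137533, 'tool_from_camera': array([[-8.57041444e-05, -9.63571004e-01, -2.67452636e-01,
         7.42885645e+01],
       [ 9.99999981e-01, -1.29449993e-04,  1.45932820e-04,
        -9.16566046e-02],
       [-1.75238375e-04, -2.67452619e-01,  9.63570997e-01,
        -1.71535882e+02],
       [ 0.00000000e+00,  0.00000000e+00,  0.00000000e+00,
         1.00000000e+00]])}
{'time_s': 0.1, 'qpos': array([ 6.93875777e+01,  1.83470161e+01,  8.96990681e+01, -1.23588029e-03,
        7.20419029e+01, -1.14304505e+00]), 'qvel': array([ 0.03397179, -0.08152201, -0.07897299, -0.01528052, -0.01412376,
       -0.06802319]), 'effort': array([ 2.08845355e-03, -4.13331199e+01, -2.32509130e+01,  7.31201191e-02,
        4.22121864e-02, -7.91343200e-05]), 'ee_pos': array([191.47344275, 541.7184385 , 213.2163388 ]), 'ee_rot': array([-1.79912007e+02, -5.80364320e-04,  1.60531004e+02]), 'force': array([ 0.00688861,  0.07938622, -0.7182205 ]), 'torque': array([-0.05851696, -0.02736274,  0.0059125 ]), 'gripper_force': 0.0, 'gripper_width': 90.91016196879491}
```

View pics/top0.png

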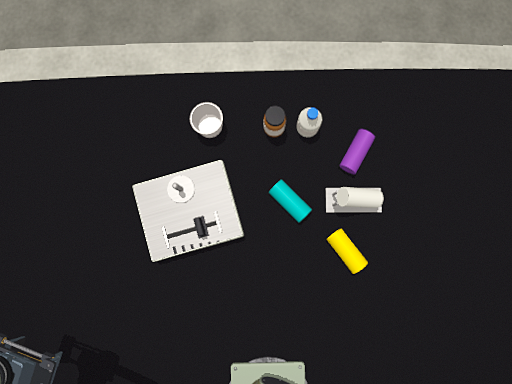

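View pics/side0.png

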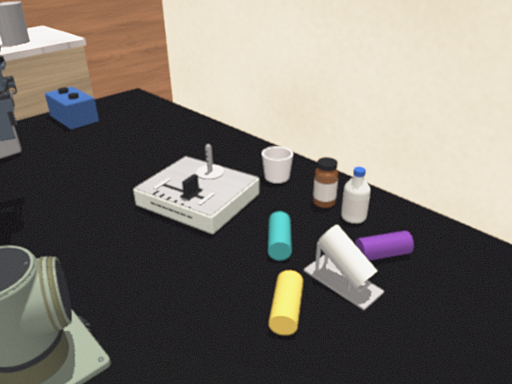

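```bash
cat > h.py <<'E'
import numpy as np,cv2
from scipy.spatial.transform import Rotation as Ro
from workcell import env,cams
def pose(n,st=None):
    c=cams.get_calibration(n)
    if n!="wrist": return c,Ro.from_euler('xyz',c["attitude"],degrees=True).as_matrix(),np.array(c["eye"])
    st=st or env.state();R=Ro.from_euler('xyz',st["ee_rot"],degrees=True).as_matrix();T=c["tool_from_camera"]
    return c,R@T[:3,:3],R@T[:3,3]+st["ee_pos"]
def rays(n,px,st=None):
    c,R,e=pose(n,st);k=c["k1"]
    D=np.array([k,0,0,0,0.])
    p=cv2.undistortPoints(np.array(px,float).reshape(-1,1,2),c["mtx"],D).reshape(-1,2)
    d=np.c_[p,np.ones(len(p))]@R.T
    return e,d
def onz(n,px,z,st=None):
    e,d=rays(n,px,st);return e+d*((z-e[2])/d[:,2])[:,None]
def proj(n,P,st=None):
    c,R,e=pose(n,st)
    q=(np.atleast_2d(P)-e)@R
    return cv2.projectPoints(q,np.zeros(3),np.zeros(3),c["mtx"],np.array([c["k1"],0,0,0,0.]))[0].reshape(-1,2)
def totool(target,yaw=None):
    st=env.state();R=Ro.from_euler('xyz',st["ee_rot"],degrees=True).as_matrix()
    return R.T@(np.array(target)-st["ee_pos"])
E
python3 - <<'E'
from h import *
a=cv2.imread("pics/top0.png");b=cv2.imread("pics/side0.png")
c1=cv2.resize(a[150:270,120:250],None,fx=3,fy=3,interpolation=2)
c2=cv2.resize(a[180:220,320:390],None,fx=5,fy=5,interpolation=2)
c3=cv2.resize(b[215:310,295:390],None,fx=4,fy=4,interpolation=2)
o=np.zeros((580,800,3),np.uint8)
o[:360,:390]=c1;o[:200,400:750]=c2;o[200:580,400:780]=c3
cv2.imwrite("pics/c.png",o)
print("dryer ctr rough",onz("top",[(188,211)],60))
print("seat",onz("top",[(180,189)],66),"bar",onz("top",[(200,227)],109))
print("bk",onz("top",[(337,197)],102),onz("top",[(383,198)],45))
E
```

```text
dryer ctr rough [[526.64655139 207.83396451  60.        ]]
seat [[586.92796959 228.39114914  66.        ]] bar [[481.03567279 168.03485696 109.        ]]
bk [[ 551.56534161 -192.58973785  102.        ]] [[ 550.82865515 -331.44196151   45.        ]]
```

View pics/c.png

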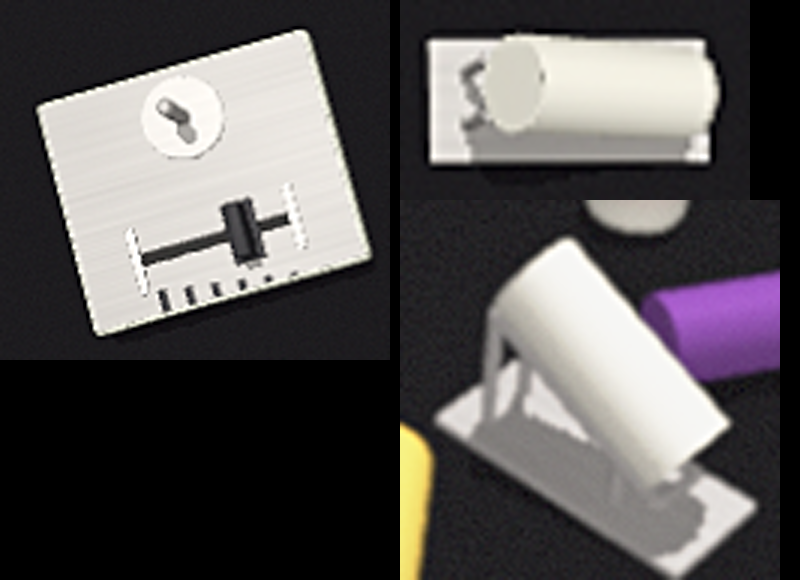

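The close-up shows the beaker's closed disc at about top pixel (343,197), rim top edge at (383.2,198.3), seat circle centre at about (180.5,189), and the bar at about (201,227). The printed bars are longest at the left (+y).

Run:
```python
from h import *
a=cv2.imread("pics/top0.png")
C=onz("top",[(342.7,196.7)],102)[0];T=onz("top",[(383.1,198)],68)[0]
print("closed",C,"rimtop",T)
# plate rect
P=[onz("top",[(320+(x-400)/5-.4,180+y/5-.4)],6)[0] for x,y in((430,40),(705,40),(710,162),(430,162))]
P=np.array(P);print("plate",P,P.mean(0)); d=(P[1]+P[2]-P[0]-P[3]);print("plate dir",np.degrees(np.arctan2(d[1],d[0])),np.linalg.norm(d)/2)
d=T-C;print("dir",np.degrees(np.arctan2(d[1],d[0])),np.hypot(*d[:2]),"expect",106+12.2)
g=cv2.cvtColor(a,6);m=np.zeros_like(g);m[150:270,125:250]=(g[150:270,125:250]>90)*255
cs=max(cv2.findContours(m,0,2)[0],key=cv2.contourArea)
h=cv2.convexHull(cs).reshape(-1,2)
q=cv2.approxPolyDP(cv2.convexHull(cs),6,True).reshape(-1,2);print("px",q.tolist())
W=onz("top",h,60)
r=cv2.minAreaRect(W[:,:2].astype(np.float32));print("dryer",r,[onz("top",[x],60)[0].round().tolist() for x in q])
m2=np.zeros_like(g);m2[170:208,162:200]=(g[170:208,162:200]>225)*255
cs=max(cv2.findContours(m2,0,2)[0],key=cv2.contourArea);W=onz("top",cs.reshape(-1,2),66)
print("seat",cv2.minEnclosingCircle(W[:,:2].astype(np.float32)))
m3=np.zeros_like(g);m3[212:242,190:212]=(g[212:242,190:212]<70)*255
m3=cv2.morphologyEx(m3,cv2.MORPH_OPEN,np.ones((5,5)))
cs=max(cv2.findContours(m3,0,2)[0],key=cv2.contourArea);print(cv2.boundingRect(cs));W=onz("top",cs.reshape(-1,2),109)
print("bar",cv2.minAreaRect(W[:,:2].astype(np.float32)))
```

```text
closed [ 551.99711064 -207.72398193  102.        ] rimtop [ 548.86058873 -325.09830807   68.        ]
plate [[ 588.07092302 -177.89035846    6.        ]
 [ 584.38296967 -337.22477194    6.        ]
 [ 514.00872114 -336.5576512     6.        ]
 [ 518.09711969 -175.22690431    6.        ]] [ 551.13993338 -256.72492148    6.        ]
plate dir -91.3891899923187 160.37971873686425
dir -91.53071558455383 117.41622633068926 expect 118.2
px [[221, 160], [243, 235], [152, 261], [132, 186]]
dryer ((529.4275512695312, 211.0118865966797), (220.89144897460938, 261.5846862792969), 14.670950889587402) [[665.0, 116.0, 60.0], [458.0, 59.0, 60.0], [393.0, 308.0, 60.0], [599.0, 364.0, 60.0]]
seat ((587.6176147460938, 219.47169494628906), 66.72615814208984)Traceback (most recent call last):
  File "<stdin>", line 20, in <module>
ValueError: max() iterable argument is empty
```

>>> apply_moves(deltas=[[-0.03, -0.03, 0, 0.14, 1], [-0.065, -0.065, 0, 0.28, 1], [-0.1, -0.1, 0, 0.42, 1], [-0.135, -0.135, 0, 0.56, 1], [-0.17, -0.17, 0, 0.7, 1]], grip_force=3)

```text
time_s: 0.6
ee_pos: [295.5, 323.2, 213.7]
ee_rot: [-180.0, 0.0, 120.1]
force: [2.2, -0.4, -0.0]
gripper_width: 91.2
gripper_force: 0.0
```

>>> apply_moves(deltas=[[-0.049, -0.0046, 0, 0.11, 1], [-0.098, -0.0092, 0, 0.22, 1], [-0.147, -0.0138, 0, 0.33, 1], [-0.196, -0.0184, 0, 0.44, 1], [-0.245, -0.023, 0, 0.555, 1]])

```text
time_s: 1.1
ee_pos: [399.7, 100.3, 213.9]
ee_rot: [180.0, -0.0, 88.4]
force: [0.4, 1.1, -0.0]
gripper_width: 90.7
gripper_force: 0.0
```

>>> apply_moves(deltas=[[-0.042, 0.021, 0, 0, 1], [-0.084, 0.042, 0, 0, 1], [-0.126, 0.063, 0, 0, 1], [-0.168, 0.084, 0, 0, 1], [-0.21, 0.105, 0, 0, 1]])

```text
time_s: 1.6
ee_pos: [499.7, -112.1, 213.6]
ee_rot: [-180.0, -0.0, 88.6]
force: [0.6, 1.0, 1.0]
gripper_width: 91.1
gripper_force: 0.0
```

>>> apply_moves(deltas=[[-0.04, 0.02, 0, 0, 1], [-0.08, 0.04, 0, 0, 1], [-0.111, 0.055, 0, 0, 1], [-0.111, 0.055, 0, 0, 1], [-0.111, 0.055, 0, 0, 1]])

```text
time_s: 2.1
ee_pos: [551.3, -222.7, 212.9]
ee_rot: [-179.9, -0.1, 88.6]
force: [0.2, 0.6, 0.1]
gripper_width: 90.9
gripper_force: 0.0
```

Run:
```python
from h import *
st=env.state();a=cams.grab_frame("wrist");cv2.imwrite("pics/w1.png",a)
C=np.array([552,-207.7,102]);ax=np.array([-.022,-.883,-.469])
print(st["ee_pos"],st["ee_rot"],proj("wrist",np.array([C,C+20*ax,C+120*ax]),st),totool(C+20*ax+[0,0,-19]))
```

```text
[ 551.29665116 -222.65543569  212.94466703] [-1.79888951e+02 -7.58735345e-02  8.85501352e+01] [[250.11461763 171.36526757]
 [250.15014511 187.80639778]
 [250.28976658 251.63970375]] [ -3.63874779   0.76522193 139.65209762]
```

View pics/w1.png

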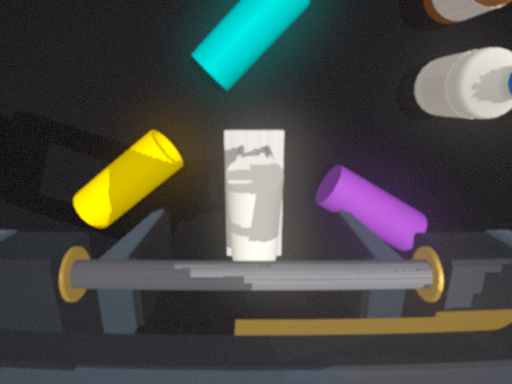

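The wrist picture shows the beaker's closed disc at about (255,171) between the fingers, 5 px right of the prediction; I shift about 3 mm and descend.

>>> apply_moves(deltas=[[-0.004, 0.003, 0.04, 0, 1], [-0.004, 0.003, 0.08, 0, 1], [-0.004, 0.003, 0.12, 0, 1], [-0.004, 0.003, 0.139, 0, 1], [-0.004, 0.003, 0.139, 0, 1]])

```text
time_s: 2.65
ee_pos: [552.0, -224.1, 72.1]
ee_rot: [-179.6, -0.2, 88.7]
force: [-1.2, 0.0, 0.2]
gripper_width: 91.1
gripper_force: 0.0
```

>>> apply_moves(deltas=[[0, 0, 0, 0, 0.1], [0, 0, 0, 0, -0.2], [0, 0, 0, 0, -0.4], [0, 0, 0, 0, -0.4], [0, 0, 0, 0, -0.4]], grip_force=3)

```text
time_s: 3.15
ee_pos: [554.9, -226.7, 75.6]
ee_rot: [179.9, 0.0, 88.6]
force: [-1.1, 0.3, 1.4]
gripper_width: 54.5
gripper_force: 0.9
```

Lift gently.

>>> apply_moves(deltas=[[0, 0, 0, 0, -0.4], [0, 0, 0, 0, -0.4], [0, 0, -0.005, 0, -0.4], [0, 0, -0.01, 0, -0.4], [0, 0, -0.02, 0, -0.4]])

```text
time_s: 3.65
ee_pos: [554.3, -226.3, 94.8]
ee_rot: [-179.9, -0.0, 88.6]
force: [0.7, 0.6, -1.0]
gripper_width: 52.8
gripper_force: 3.0
```

>>> apply_moves(deltas=[[0, 0, -0.01, 0, -0.4], [0, 0, -0.02, 0, -0.4], [0, 0, -0.03, 0, -0.4], [0, 0, -0.04, 0, -0.4], [0, 0, -0.05, 0, -0.4]])

```text
time_s: 4.15
ee_pos: [554.7, -226.6, 146.0]
ee_rot: [180.0, 0.0, 88.6]
force: [0.6, -0.2, -0.8]
gripper_width: 52.8
gripper_force: 3.0
```

Run:
```python
from h import *
a=cams.grab_frame("side");b=cams.grab_frame("wrist")
o=np.hstack([cv2.resize(a[150:330,250:430],(400,400)),cv2.resize(b,(400,300))[:, :]]) if 0 else np.zeros((400,800,3),np.uint8)
o[:,:400]=cv2.resize(a[150:330,250:430],(400,400),interpolation=2);o[:300,400:]=cv2.resize(b,(400,300))
cv2.imwrite("pics/s2.png",o);print(env.state()["ee_pos"],env.state()["gripper_width"])
```

```text
[ 555.64221959 -226.93852391  146.84840985] 52.81062993225378
```

View pics/s2.png

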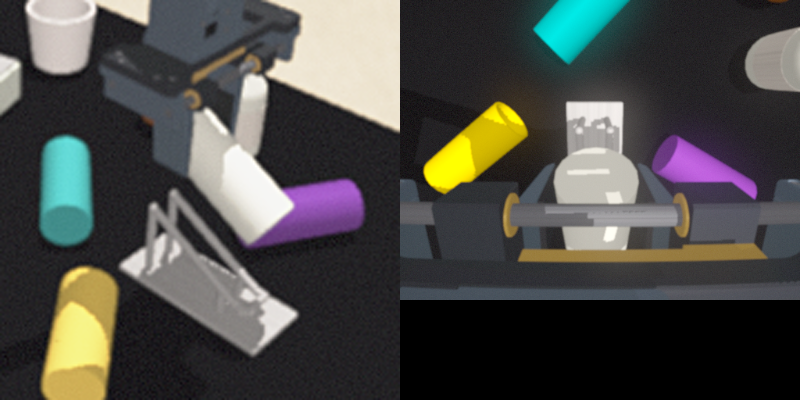

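The beaker is held near its closed end but still tilted by about 30°, because it did not pivot under gravity. I'll carry it over and push the mouth end against the fixed peg to turn it upright.

>>> apply_moves(deltas=[[0, 0, -0.03, 0, -0.4], [0, 0, -0.06, 0, -0.4], [0, 0, -0.09, 0, -0.4], [0.02, 0, -0.12, 0, -0.4], [0.05, 0.003, -0.135, 0, -0.4]], grip_force=4)

```text
time_s: 4.75
ee_pos: [559.4, -177.5, 282.4]
ee_rot: [179.8, 0.1, 88.5]
force: [0.1, -0.4, -0.7]
gripper_width: 52.8
gripper_force: 4.0
```

>>> apply_moves(deltas=[[0.035, 0.001, 0, 0, -0.4], [0.075, 0.003, 0, 0, -0.4], [0.115, 0.005, 0, 0, -0.4], [0.155, 0.006, 0, 0, -0.4], [0.195, 0.008, 0, 0, -0.4]])

```text
time_s: 5.25
ee_pos: [571.1, 19.7, 279.6]
ee_rot: [-180.0, -0.0, 88.6]
force: [-0.2, 0.3, -0.4]
gripper_width: 53.1
gripper_force: 4.0
```

>>> apply_moves(deltas=[[0.04, 0.001, 0, 0, -0.4], [0.08, 0.003, 0, 0, -0.4], [0.12, 0.005, 0, 0, -0.4], [0.16, 0.006, 0, 0, -0.4], [0.2, 0.008, 0, 0, -0.4]])

```text
time_s: 5.75
ee_pos: [583.9, 219.5, 279.5]
ee_rot: [-180.0, 0.0, 88.6]
force: [0.5, -0.8, -0.7]
gripper_width: 52.7
gripper_force: 4.0
```

>>> apply_moves(deltas=[[0.04, 0.001, 0, 0, -0.4], [0.08, 0.002, 0, 0, -0.4], [0.115, 0.003, 0, 0, -0.4], [0.14, 0.003, 0, 0, -0.4], [0.14, 0.003, 0, 0, -0.4]])

```text
time_s: 6.25
ee_pos: [590.0, 361.1, 278.3]
ee_rot: [-179.9, -0.0, 88.8]
force: [0.3, 0.1, -0.4]
gripper_width: 53.0
gripper_force: 4.0
```

Run:
```python
from h import *
st=env.state();a=cams.grab_frame("side");b=cams.grab_frame("wrist");t=cams.grab_frame("top")
o=np.zeros((600,800,3),np.uint8)
o[:400,:400]=cv2.resize(a[60:240,100:280],(400,400),interpolation=2);o[:300,400:]=cv2.resize(b,(400,300))
o[300:,400:]=cv2.resize(t[120:270,80:280],(400,300))
cv2.imwrite("pics/s3.png",o);print(st["ee_pos"],st["ee_rot"],st["gripper_width"],st["qpos"])
print(proj("side",[[587.4,227.,146],[587.4,227,66]]),proj("wrist",[[587.4,227.,146],[587.4,227,66]],st))
```

```text
[589.99105806 361.10597617 278.32579055] [-1.79896520e+02 -2.46727572e-02  8.88394584e+01] 53.032368690939165 [3.04797258e+01 2.79314703e+01 6.53700068e+01 7.54090794e-02
 8.67736819e+01 3.16359516e+01]
[[206.94570795 144.30303632]
 [208.94552376 170.54158995]] [[250.03495349 301.78266355]
 [250.14196705 265.98390747]]
```

View pics/s3.png

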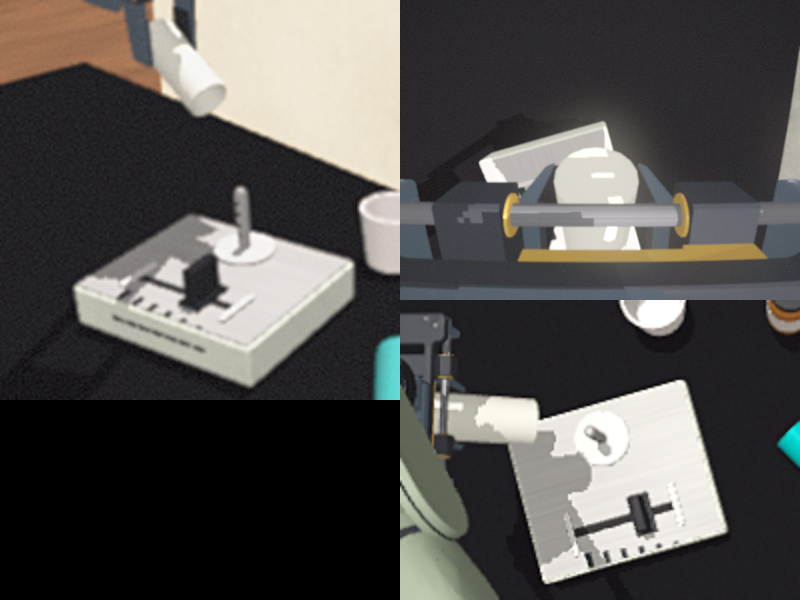

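>>> apply_moves(deltas=[[0, 0, 0.04, 0, -0.4], [0, 0, 0.08, 0, -0.4], [0, 0, 0.12, 0, -0.4], [0, 0, 0.147, 0, -0.4], [0, 0, 0.147, 0, -0.4]], grip_force=3)

```text
time_s: 6.9
ee_pos: [588.3, 354.6, 128.5]
ee_rot: [-179.5, 0.3, 88.5]
force: [-0.7, -0.0, -1.2]
gripper_width: 52.9
gripper_force: 3.0
```

Run:
```python
from h import *
st=env.state();a=cams.grab_frame("side")
cv2.imwrite("pics/s4.png",cv2.resize(a[90:210,120:280],(800,600),interpolation=2));print(st["ee_pos"],st["force"])
y=st["ee_pos"];G=y+[0,0,19]
for th in(28,35):
  s,c=np.sin(np.radians(th)),np.cos(np.radians(th))
  print((proj("side",[G,G+[-2,-100*c-26*s,-100*s+26*c],G+[-2,-100*c+26*s,-100*s-26*c],[588,226,146]])-[120,90])*5)
```

```text
[588.34403999 354.60969779 128.48835327] [-0.68589227 -0.00943517 -1.17968906]
[[297.96316255 201.99029016]
 [405.38829548 294.56400165]
 [385.22404344 354.56761594]
 [436.77105697 271.73564873]]
[[297.96316255 201.99029016]
 [402.98380551 312.264928  ]
 [376.84439655 363.0290615 ]
 [436.77105697 271.73564873]]
```

View pics/s4.png

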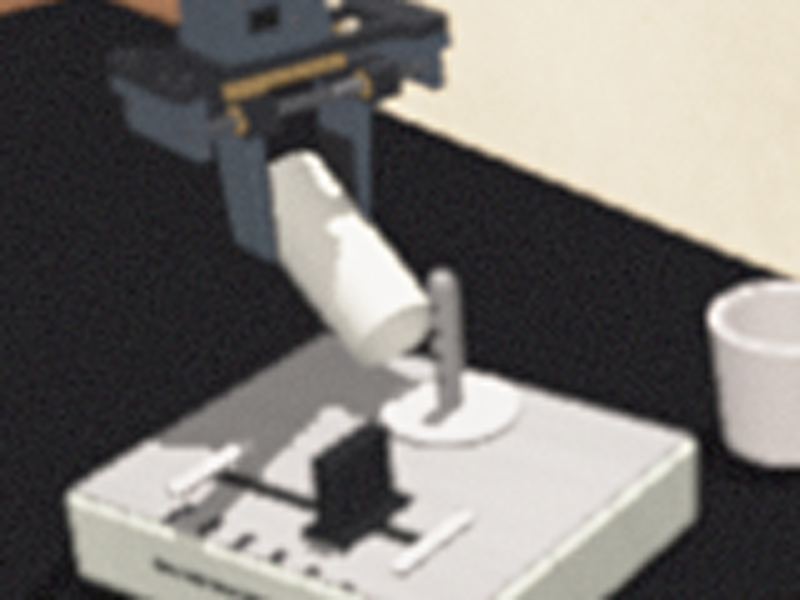

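The mouth sits just short of the peg, with the rim's top edge at about (420,300) and the peg at (445,330) in the crop. I push it against the peg while rising.

>>> apply_moves(deltas=[[-0.01, 0, -0.004, 0, -0.4], [-0.02, 0, -0.008, 0, -0.4], [-0.03, 0, -0.014, 0, -0.4], [-0.04, 0, -0.02, 0, -0.4], [-0.05, 0, -0.026, 0, -0.4]])

```text
time_s: 7.45
ee_pos: [590.1, 307.9, 161.1]
ee_rot: [179.8, -0.2, 88.6]
force: [0.6, 3.8, 1.0]
gripper_width: 52.6
gripper_force: 3.0
```

>>> apply_moves(deltas=[[-0.01, 0, -0.003, 0, -0.4], [-0.02, 0, -0.006, 0, -0.4], [-0.03, 0, -0.008, 0, -0.4], [-0.038, 0, -0.009, 0, -0.4], [-0.044, 0, -0.009, 0, -0.4]])

```text
time_s: 7.95
ee_pos: [588.0, 261.8, 167.3]
ee_rot: [-179.9, 0.1, 88.6]
force: [0.2, -1.0, -0.2]
gripper_width: 52.1
gripper_force: 3.0
```

Run:
```python
from h import *
st=env.state();a=cams.grab_frame("side");t=cams.grab_frame("top")
o=np.zeros((400,800,3),np.uint8)
o[:,:400]=cv2.resize(a[90:190,150:250],(400,400),interpolation=2);o[:,400:]=cv2.resize(t[140:240,120:220],(400,400),interpolation=2)
cv2.imwrite("pics/s5.png",o);print(st["ee_pos"],st["force"])
```

```text
[587.96730861 261.75743061 167.28761663] [ 0.24940816 -0.99484503 -0.22963953]
```

View pics/s5.png

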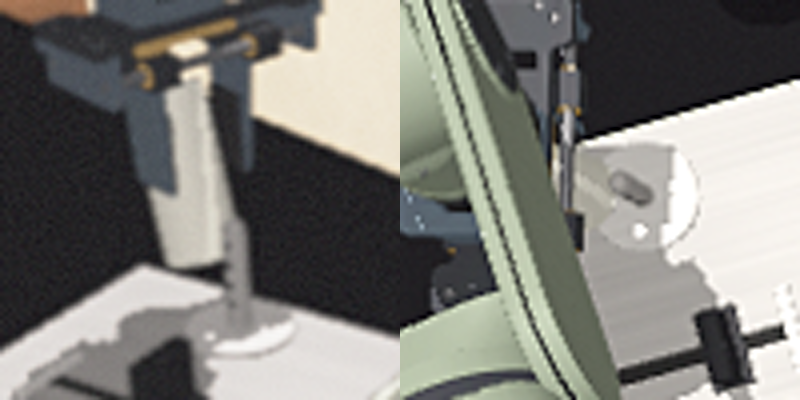

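>>> apply_moves(deltas=[[-0.003, 0, 0, 0, -0.4], [-0.006, 0, 0, 0, -0.4], [-0.006, 0, 0, 0, -0.4], [0.004, 0, -0.01, 0, -0.4], [0.006, 0, -0.04, 0, -0.4]])

```text
time_s: 8.55
ee_pos: [587.0, 270.5, 205.8]
ee_rot: [-179.7, 0.1, 88.7]
force: [0.3, -0.1, -0.4]
gripper_width: 52.6
gripper_force: 2.9
```

>>> apply_moves(deltas=[[0, 0, -0.02, 0, -0.4], [0, 0, -0.045, 0, -0.4], [0, 0, -0.055, 0, -0.4], [0, 0, -0.055, 0, -0.4], [0, 0, -0.055, 0, -0.4]])

```text
time_s: 9.05
ee_pos: [588.2, 269.9, 262.1]
ee_rot: [-179.9, 0.0, 88.6]
force: [0.7, 0.3, -1.4]
gripper_width: 52.4
gripper_force: 2.9
```

Run:
```python
from h import *
st=env.state();a=cams.grab_frame("side");t=cams.grab_frame("wrist")
o=np.zeros((400,800,3),np.uint8)
o[:,:400]=cv2.resize(a[80:180,150:250],(400,400),interpolation=2);o[:300,400:]=cv2.resize(t,(400,300))
cv2.imwrite("pics/s6.png",o);print(st["ee_pos"],st["force"],totool([588,226,st["ee_pos"][2]]))
G=st["ee_pos"]+[0,0,19]
print((proj("side",[G+[0,0,20],G-[0,0,100],[588,226,146],[588,226,66]])-[150,80])*4)
```

```text
[588.15069388 269.93538841 262.13833215] [ 0.67453241  0.30293015 -1.37338118] [-43.61844078   1.12134124  -0.78140858]
[[170.86999768  16.95370038]
 [185.68410226 190.52504616]
 [229.41684557 257.38851898]
 [237.36200637 362.36160207]]
```

View pics/s6.png

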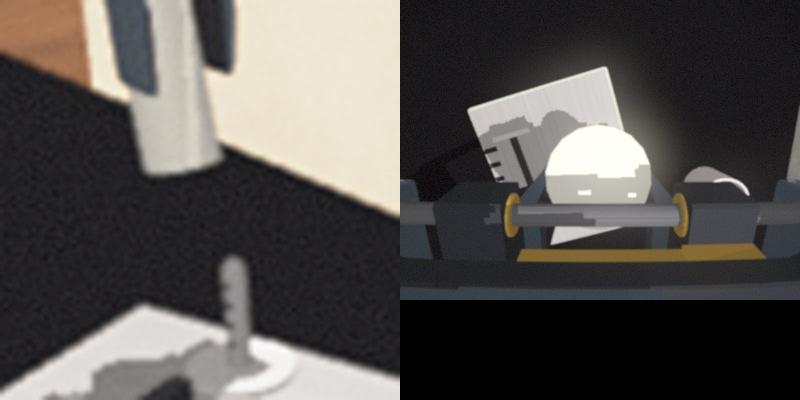

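Run:
```python
from h import *
st={"ee_pos":np.array([588.15,269.94,262.14])};G=st["ee_pos"]+[0,0,19]
for z in(195,204,212): print(onz("side",[(150+183/4,80+157/4)],z))
# rim ellipse predictions for (rim drop r, tilt th)
f=np.radians(np.arange(0,360,5))
for r in(72,78,84):
  for th in(4,8,12):
    t=np.radians(th);a=np.array([0,-np.sin(t),-np.cos(t)]);u=np.array([0,np.cos(t),-np.sin(t)])
    P=G+r*a+26*(np.cos(f)[:,None]*np.array([1,0,0])+np.sin(f)[:,None]*u)
    p=(proj("side",P)-[150,80])*4;i=p[:,0].argmin();j=p[:,0].argmax();k=p[:,1].argmax()
    print(r,th,p[i].round(),p[j].round(),p[k].round())
```

```text
[[603.25698204 291.23032795 195.        ]]
[[590.12687558 272.51187035 204.        ]]
[[578.45566984 255.87324136 212.        ]]
72 4 [148. 158.] [226. 150.] [174. 166.]
72 8 [152. 160.] [230. 150.] [172. 166.]
72 12 [157. 163.] [235. 148.] [171. 166.]
78 4 [149. 166.] [227. 159.] [175. 175.]
78 8 [154. 169.] [232. 158.] [174. 175.]
78 12 [159. 171.] [236. 157.] [173. 175.]
84 4 [150. 175.] [228. 167.] [177. 184.]
84 8 [155. 178.] [233. 167.] [175. 184.]
84 12 [161. 180.] [238. 166.] [175. 184.]
```

Run:
```python
from h import *
st=env.state();a=cams.grab_frame("side");b=cams.grab_frame("wrist")
cv2.imwrite("pics/side_now.png",a);cv2.imwrite("pics/wrist_now.png",b);print(st["ee_pos"])
g=cv2.GaussianBlur(cv2.cvtColor(a,6),(3,3),0).astype(int)
for r in range(104,126,2):
    c=np.where(g[r,178:212]>95)[0]+178;print(r,(c.min(),c.max()) if len(c) else None,end=" ")
print()
for c in range(186,206,3):
    rr=np.where(g[105:135,c]>95)[0]+105;print(c,rr.max() if len(rr) else None,end=" ")
print()
for r in range(144,160,2): 
    c=np.where(g[r,200:218]>70)[0]+200;print(r,(c.min(),c.max()) if len(c) else None,end=" ")
print(proj("side",[[588,226,146],[588,226,130],[588,226,110]]))
# wrist: bright disc
w=cv2.cvtColor(b,6);m=np.zeros_like(w);m[140:262,150:370]=(w[140:262,150:370]>190)*255
for r in range(155,262,8):
    c=np.where(m[r])[0];print(r,(c.min(),c.max()) if len(c) else None,end=" ")
```

```text
[587.91857502 269.63185468 261.30706307]
104 (np.int64(178), np.int64(211)) 106 (np.int64(182), np.int64(211)) 108 (np.int64(183), np.int64(211)) 110 (np.int64(183), np.int64(211)) 112 (np.int64(184), np.int64(211)) 114 (np.int64(184), np.int64(211)) 116 (np.int64(184), np.int64(211)) 118 (np.int64(185), np.int64(211)) 120 (np.int64(185), np.int64(204)) 122 (np.int64(186), np.int64(200)) 124 None 
186 122 189 123 192 123 195 123 198 122 201 121 204 120 
144 (np.int64(207), np.int64(209)) 146 (np.int64(205), np.int64(211)) 148 (np.int64(205), np.int64(211)) 150 (np.int64(205), np.int64(211)) 152 (np.int64(205), np.int64(211)) 154 (np.int64(205), np.int64(212)) 156 (np.int64(206), np.int64(212)) 158 (np.int64(206), np.int64(212)) [[207.35421139 144.34712975]
 [207.76008381 149.7427308 ]
 [208.26132684 156.38244534]]
155 (np.int64(164), np.int64(282)) 163 (np.int64(232), np.int64(284)) 171 (np.int64(217), np.int64(292)) 179 (np.int64(206), np.int64(301)) 187 (np.int64(200), np.int64(308)) 195 (np.int64(194), np.int64(313)) 203 (np.int64(191), np.int64(316)) 211 (np.int64(189), np.int64(317)) 219 (np.int64(186), np.int64(316)) 227 (np.int64(216), np.int64(306)) 235 (np.int64(224), np.int64(302)) 243 (np.int64(227), np.int64(290)) 251 (np.int64(265), np.int64(302)) 259 None
```

>>> apply_moves(deltas=[[-0.02, 0, 0, 0, -0.4], [-0.04, 0.001, 0, 0, -0.4], [-0.052, 0.001, 0, 0, -0.4], [-0.052, 0.001, 0, 0, -0.4], [-0.052, 0.001, 0, 0, -0.4]])

```text
time_s: 9.75
ee_pos: [588.5, 217.2, 263.2]
ee_rot: [180.0, -0.0, 88.5]
force: [0.0, -0.1, -0.7]
gripper_width: 52.4
gripper_force: 2.9
```

>>> apply_moves(deltas=[[0, 0, 0.015, 0, -0.4], [0, 0, 0.03, 0, -0.4], [0, 0, 0.045, 0, -0.4], [0, 0, 0.06, 0, -0.4], [0, 0, 0.075, 0, -0.4]])

```text
time_s: 10.25
ee_pos: [588.3, 218.5, 187.4]
ee_rot: [180.0, -0.0, 88.7]
force: [0.3, -0.3, -0.1]
gripper_width: 52.4
gripper_force: 2.9
```

Run:
```python
from h import *
st=env.state();a=cams.grab_frame("side")
print(st["ee_pos"],st["force"])
cv2.imwrite("pics/side2.png",a)
g=cv2.GaussianBlur(cv2.cvtColor(a,6),(3,3),0).astype(int)
for r in range(118,160,3): print(r," ".join("%3d"%v for v in g[r,186:230:2]))
```

```text
[588.34433442 218.54382075 187.40120775] [ 0.28809684 -0.25585975 -0.05523839]
118  34  31  44  75  83  81  83  83 135 196 193 191 200 145  57  42  45  64 144 224 230 228
121  33  33  38  69  82  81  83  81 113 189 195 190 198 177  81  41  44  63 139 221 230 229
124  32  34  35  61  82  82  82  82 110 187 197 191 197 186 102  45  43  60  72  76 124 181
127  33  32  31  54  80  81  83  83 102 185 198 193 198 193 130  52  42  59  66  38  30  32
130  33  34  32  44  76  82  82  82  98 179 199 194 200 194 150  65  34  44  46  32  34  35
133  35  32  34  34  50  82  88  82  90 165 199 196 201 197 165  89  34  33  34  36  35  34
136  34  34  33  35  39 118 171 152 133 177 200 196 202 206 179 120  40  34  34  34  34  32
139  33  33  34  34  34  81 169 191 196 199 199 197 202 207 182 139  54  31  33  33  34  33
142  34  33  34  33  32  56 146 187 194 198 199 198 203 207 186 160  81  32  33  33  35  35
145  34  34  35  35  34  39 121 183 192 197 199 199 204 208 188 170 109  36  33  35  35  33
148  33  32  34  35  33  30  83 170 191 196 199 198 203 206 189 176 133  49  30  33  34  35
151  33  33  34  35  33  32  56 149 189 195 198 199 203 207 188 164 113  47  32  32  34  34
154  37  30  31  32  33  33  36  94 147 157 167 177 163 117  67  42  31  32  33  34  33  34
157 191 159 128  91  60  41  36  29  31  35  85 134 135  75  33  35  34  34  32  32  32  34
```

Peg is inside the mouth with no contact force; continue down.

>>> apply_moves(deltas=[[0, 0, 0.012, 0, -0.4], [0, 0, 0.024, 0, -0.4], [0, 0, 0.034, 0, -0.4], [0, 0, 0.042, 0, -0.4], [0, 0, 0.05, 0, -0.4]])

```text
time_s: 10.8
ee_pos: [588.4, 217.8, 137.4]
ee_rot: [180.0, -0.0, 88.6]
force: [0.5, -0.1, -1.0]
gripper_width: 52.2
gripper_force: 2.9
```

>>> apply_moves(deltas=[[-0.006, 0, 0, 0, -0.4], [-0.011, 0, 0, 0, -0.4], [-0.016, 0, 0, 0, -0.4], [-0.02, 0, 0, 0, -0.4], [-0.02, 0, 0, 0, -0.4]])

```text
time_s: 11.3
ee_pos: [588.1, 197.2, 138.4]
ee_rot: [180.0, -0.0, 88.6]
force: [-0.4, 0.4, -0.5]
gripper_width: 51.8
gripper_force: 3.0
```

Run:
```python
from h import *
st=env.state();a=cams.grab_frame("side");b=cams.grab_frame("top");cv2.imwrite("pics/side3.png",a);cv2.imwrite("pics/top3.png",b)
print(st["ee_pos"],st["force"],st["gripper_width"])
o=np.zeros((400,800,3),np.uint8)
o[:,:400]=cv2.resize(a[100:200,160:260],(400,400),interpolation=2);o[:,400:]=cv2.resize(b[140:240,120:220],(400,400),interpolation=2)
cv2.imwrite("pics/s7.png",o)
```

```text
[588.06605535 197.19412206 138.43520152] [-0.3694857   0.44512064 -0.49377614] 51.79110692876755
```

View pics/s7.png

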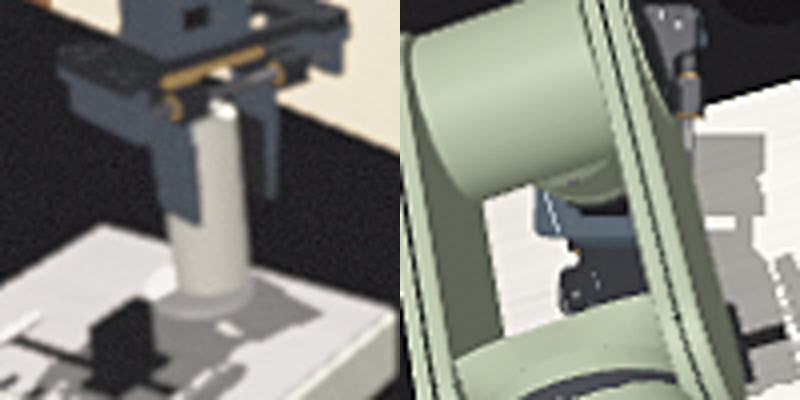

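The beaker is over the peg and close to upright, with its rim just above the seat (rim about (207,290) in the crop). I've used all my views, so from here I measure in numbers.

Run:
```python
from h import *
a=cv2.imread("pics/side3.png");g=cv2.GaussianBlur(cv2.cvtColor(a,6),(3,3),0).astype(int)
for r in list(range(128,166,3))+list(range(166,184,1)): print(r," ".join("%3d"%v for v in g[r,196:232:1]))
for y in(200,212,226):
  p=proj("side",[[588,y,186],[588,y,66]]);print(y,p.round(1).tolist())
```

```text
128  83  83  84  84  83  83  90 101 100  80  58  50  51  57  67  89 127 171 211 235 245 238 193 118  67  59  66  72  77  80  82  81  74  58  40  33
131  84  83  83  81  82  83  82  78  72  68  76 104 139 166 180 186 187 186 184 181 178 170 142  97  58  43  42  43  46  56  70  79  76  60  41  31
134  83  82  81  81  81  82  81  81  82  84  89 112 151 183 195 195 192 190 187 184 182 175 154 113  69  46  43  44  45  53  68  79  75  59  42  33
137  44  57  71  80  82  82  82  82  83  83  83  86 108 149 184 195 193 190 188 185 182 177 162 127  79  48  41  42  44  52  67  78  74  57  41  35
140  35  45  63  77  82  82  81  81  82  83  82  82 101 144 183 195 194 191 187 184 182 179 166 133  88  55  44  43  43  50  63  74  70  54  39  35
143  33  40  56  73  81  82  82  82  83  84  84  83  96 132 171 191 194 191 189 186 183 179 168 141  99  61  44  43  44  49  61  71  68  52  38  35
146  33  36  45  61  76  82  82  81  82  82  82  82  89 118 159 186 194 192 189 186 183 179 171 154 117  72  45  41  43  48  60  70  66  50  36  32
149  34  35  41  57  74  80  81  82  82  82  83  83  88 112 153 
[... 2898 characters left out ...]
0  40  60  94 121 130 132 133 135 137 138 139 140 141 140 140 139 139 146 162 177 178 165 147 136 132 132 133 134 134 134 134 133 133 133 134 136
181  40  58  92 120 130 130 130 130 130 130 131 131 131 131 131 131 133 146 173 200 208 196 173 151 139 134 133 133 133 133 133 133 133 137 144 154
182  39  56  89 118 129 130 130 130 129 129 130 130 130 130 131 130 132 142 165 191 208 209 194 173 152 138 132 131 131 131 133 135 142 154 170 187
183  39  53  84 114 129 131 131 131 130 129 130 131 131 131 132 132 131 135 145 160 178 188 186 174 156 140 133 131 132 134 141 152 168 186 202 215
200 [[212.5, 133.3], [215.3, 173.8]]
212 [[209.6, 132.0], [212.5, 172.3]]
226 [[206.3, 130.5], [209.3, 170.6]]
```

>>> apply_moves(deltas=[[0.006, 0, 0, 0, -0.4], [0.014, 0, 0, 0, -0.4], [0.014, 0, 0.003, 0, -0.4], [0.014, 0, 0.006, 0, -0.4], [0.014, 0, 0.008, 0, -0.4]])

```text
time_s: 11.9
ee_pos: [587.9, 211.8, 129.4]
ee_rot: [-180.0, 0.0, 88.6]
force: [0.0, 0.1, -0.9]
gripper_width: 51.5
gripper_force: 3.0
```

>>> apply_moves(deltas=[[0, 0, 0.001, 0, -0.4], [0, 0, 0.002, 0, -0.4], [0, 0, 0.003, 0, -0.4], [0, 0, 0.004, 0, -0.4], [0, 0, 0.004, 0, -0.4]])

```text
time_s: 12.4
ee_pos: [588.5, 211.6, 126.4]
ee_rot: [179.9, -0.0, 88.6]
force: [-0.7, -1.5, 4.3]
gripper_width: 51.5
gripper_force: 3.0
```

```bash
cat > m.py <<'E'
from h import *
st=env.state();a=cams.grab_frame("side")
print(st["ee_pos"],st["force"],st["gripper_width"])
g=cv2.GaussianBlur(cv2.cvtColor(a,6),(3,3),0).astype(int)
for r in list(range(128,164,6))+list(range(164,182,1)): print(r," ".join("%3d"%v for v in g[r,196:230:1]))
E
python3 m.py
```

```text
[588.52199396 211.622127   126.4111681 ] [-0.69848565 -1.49035453  4.33347699] 51.53014154318093
128  59  73  91 104 103  86  64  50  47  48  48  52  74 122 176 203 203 187 159 124  95  81  81  82  82  82  83  83  81  70  53  38  32  32
134  81  81  82  81  79  75  72  82 113 151 178 190 191 190 188 186 183 180 170 145 102  63  44  42  44  49  59  72  79  70  52  37  33  34
140  78  82  82  81  82  83  83  82  86 109 150 183 194 194 191 188 185 181 177 163 128  81  49  41  42  44  53  69  76  67  49  36  35  34
146  65  77  82  83  82  83  84  83  82  95 131 171 191 194 191 188 187 184 179 169 145 105  64  44  41  43  51  64  71  64  47  35  31  32
152  46  64  76  81  82  81  82  83  83  88 112 153 184 193 192 190 188 184 181 175 160 125  78  44  34  35  39  43  45  42  37  34  33  33
158  79  73  92 132 166 179 176 165 149 135 137 161 186 194 193 190 188 185 181 177 168 147 108  64  37  31  31  34  34  32  31  32  33  34
164 220 221 219 209 193 183 185 189 192 193 194 195 195 195 193 191 189 187 184 180 173 160 130  87  50  35  34  34  33  32  33  33  34  34
165 221 220 219 210 194
[... 1656 characters left out ...]

177  43  72 111 140 153 158 159 161 161 162 164 165 166 166 175 196 217 222 209 186 167 158 153 147 141 137 134 132 131 131 130 133 136 136
178  42  66 102 130 143 149 152 156 160 164 167 168 169 168 171 182 193 196 191 179 166 154 144 138 135 134 134 133 132 131 132 139 151 155
179  40  62  97 124 135 138 140 144 150 154 157 158 158 157 157 163 175 185 191 189 178 160 142 133 132 132 133 133 133 136 142 155 172 183
180  40  60  94 122 131 131 132 134 137 139 140 140 140 139 140 147 161 179 195 201 188 163 141 132 132 133 133 136 142 154 169 184 198 209
181  39  58  92 120 130 130 130 130 130 130 131 131 131 130 131 135 143 157 174 182 171 151 138 140 145 147 148 154 168 186 202 213 219 223
```

Contact with the seat at +4.3 N; press slightly to level the rim, then release.

>>> apply_moves(deltas=[[0, 0, 0.001, 0, -0.4], [0, 0, 0.002, 0, -0.4], [0, 0, 0.003, 0, -0.4], [0, 0, 0.003, 0, -0.4], [0, 0, 0.003, 0, -0.4]])

```text
time_s: 12.95
ee_pos: [588.5, 211.9, 122.9]
ee_rot: [180.0, -0.0, 88.6]
force: [0.9, -0.7, 2.9]
gripper_width: 51.6
gripper_force: 3.1
```

>>> apply_moves(deltas=[[0, 0, 0, 0, 0.2], [0, 0, 0, 0, 0.3], [0, 0, 0, 0, 0.6], [0, 0, 0, 0, 0.9], [0, 0, 0, 0, 0.9]])

```text
time_s: 13.45
ee_pos: [588.0, 211.9, 122.7]
ee_rot: [-180.0, -0.0, 88.6]
force: [0.2, -0.1, 0.3]
gripper_width: 80.3
gripper_force: 0.0
```

```bash
python3 m.py | awk 'NR==1||NR<9||NR%3==0'
```

```text
[588.03772724 211.85033483 122.74983603] [ 0.18199337 -0.12432427  0.33443259] 80.2668358771878
128  67  60  53  50  49  49  50  54  64  75  82  86  93 103 118 135 152 167 169 141  94  55  46  61  75  80  82  83  82  82  83  84  83  75
134  94  76  57  49  54  64  76  97 130 162 178 182 182 182 182 181 179 178 178 168 140  94  55  41  42  44  44  44  43  46  56  70  78  70
140  84  85  85  98 133 169 187 192 193 194 193 193 193 192 190 188 185 182 178 171 154 115  69  42  41  43  43  43  44  45  52  67  77  69
146  82  84  84  81  88 117 158 185 193 194 194 194 193 192 191 189 186 183 179 175 162 130  82  48  41  43  43  43  43  43  49  62  71  64
152  82  83  84  83  83 101 142 179 192 194 194 194 193 193 192 190 188 184 181 176 167 143  99  56  36  32  32  34  34  34  36  40  42  40
158 103  95  88  83  81  89 119 159 185 194 195 194 194 193 192 190 188 184 181 178 173 160 124  73  39  31  33  34  34  32  31  31  34  35
164 221 221 218 207 191 183 184 188 191 193 195 195 194 193 192 190 188 186 182 179 174 160 131  86  50  35  33  32  33  32  31  33  34  33
165 221 221 219 209 192 183 184 188 191 193 194 195 195 193 192 191 189 186 182 179 174 161 137 102  71  56  48  44  42  38  34  33  33  32
168 223 227 230 225 208 188 183 187 190 193 194 194 194 194 192 191 189 187 183 178 173 167 160 156 154 151 143 136 137 143 147 145 134 116
171 234 239 235 222 204 188 182 185 190 192 193 194 194 194 192 191 189 186 183 179 174 167 160 156 157 157 154 146 137 131 132 137 146 160
174 139 142 147 152 157 162 169 177 183 187 190 191 191 191 190 188 185 183 185 191 202 210 206 188 167 154 145 137 132 131 132 131 131 130
177  44  73 111 140 153 158 161 162 162 163 165 166 166 166 165 165 173 190 208 214 208 202 200 192 170 146 134 131 130 129 129 129 129 129
180  39  60  95 122 130 131 132 134 136 139 141 141 140 140 141 147 162 180 197 208 206 193 175 159 148 145 154 169 180 185 185 185 191 203
```

Released; the beaker stands upright on the seat. Now retract straight up and go to the selector.

>>> apply_moves(deltas=[[0, 0, 0, 0, 1], [0, 0, -0.02, 0, 1], [0, 0, -0.06, 0, 1], [0, 0, -0.1, 0, 1], [0, 0, -0.14, 0, 1]])

```text
time_s: 14.0
ee_pos: [587.9, 211.7, 264.5]
ee_rot: [-180.0, -0.0, 88.6]
force: [1.2, 1.1, 0.3]
gripper_width: 91.3
gripper_force: 0.0
```

>>> apply_moves(deltas=[[-0.005, -0.005, -0.01, -0.14, 1], [-0.03, -0.033, -0.01, -0.28, 0.5], [-0.055, -0.06, -0.01, -0.42, 0], [-0.075, -0.082, -0.01, -0.56, -0.5], [-0.083, -0.092, -0.01, -0.7, -1]])

```text
time_s: 14.5
ee_pos: [492.1, 129.5, 273.4]
ee_rot: [-180.0, 0.0, 129.0]
force: [0.2, 0.7, 0.5]
gripper_width: 62.0
gripper_force: 0.0
```

>>> apply_moves(deltas=[[0, 0, 0, -0.14, -1], [0, 0, 0, -0.28, -1], [0, 0, 0, -0.42, -1], [0, 0, 0, -0.56, -1], [0, 0, 0, -0.7, -1]])

```text
time_s: 15.0
ee_pos: [494.1, 131.0, 273.1]
ee_rot: [180.0, 0.0, 169.2]
force: [-0.6, -0.4, -0.8]
gripper_width: 22.0
gripper_force: 0.0
```

>>> apply_moves(deltas=[[0, 0, 0, -0.14, -1], [0, 0, 0, -0.28, -1], [0, 0, 0, -0.42, -1], [0, 0, 0, -0.457, -1], [0, 0, 0, -0.457, -1]])

```text
time_s: 15.5
ee_pos: [494.2, 131.0, 273.0]
ee_rot: [180.0, 0.0, -165.0]
force: [0.2, -0.5, 0.1]
gripper_width: 0.8
gripper_force: 0.0
```

Run:
```python
from h import *
st=env.state();t=cams.grab_frame("top");w=cams.grab_frame("wrist");cv2.imwrite("pics/top5.png",t);cv2.imwrite("pics/w5.png",w)
print(st["ee_pos"],st["ee_rot"],st["gripper_width"],totool([494,131,80]))
# bar in the wrist view: dark blob on the light top
S=np.array([529.4,211,0]);ex=np.array([.965,.262,0]);ey=np.array([-.262,.965,0])
for y in(-50,-29,-10): print(y,proj("wrist",[S-55*ex+y*ey+[0,0,109]],st).round(),end=" ")
print(proj("top",[S-55*ex-29*ey+[0,0,109],S-30*ex-29*ey+[0,0,109],S-80*ex-29*ey+[0,0,109]]).round(1))
a=cv2.imread("pics/top0.png");g=cv2.cvtColor(a,6)
for r in range(212,242,2): print(r," ".join("%3d"%v for v in g[r,190:214]))
```

```text
[494.15263631 131.02156134 273.04808041] [ 1.79994218e+02  1.34672191e-02 -1.64986628e+02] 0.7528707800591619 [1.91499296e-01 3.73131777e-03 1.92990046e+02]
-50 [[268. 174.]] -29 [[288. 174.]] -10 [[306. 174.]] [[199.8 225.9]
 [197.2 216.7]
 [202.4 235.1]]
212 225 224 224 224 223 223 224 224 224 225 225 225 225 226 226 225 225 226 227 228 230 230 230 233
214 223 224 224 225 224 224 224 224 225 224 226 231 233 232 230 229 229 229 229 230 230 230 230 223
216 222 222 222 224 230 236 242 234 200 191 187 133  88 123 205 236 230 230 230 230 231 231 231 231
218 225 228 226 195 119  66  61  64  55  19  19  58  79  51 200 245 233 229 229 228 228 228 227 227
220 228 230 222 163  43  55  68  80  79  47  21  29  62  73 112 205 234 228 228 230 233 237 241 244
222 225 227 233 226 136  43  64  75  81  68  33  19  61  82  60 204 254 226 188 176 125  91  72  42
224 223 224 228 235 213  40  53  72  81  76  48  18  25  62  84  57  28  48  49  53  55  57  53  48
226 233 237 241 233 167  66  49  69  75  78  71  38  19  32  67  85  64  29  34  64  84 190 237 232
228  94  72  54  48  53  59  62  61  74  77  73  52  29  20  61  84  57 198 246 239 235 232 231 230
230  56  51  46  39  35  59  76  46  71  74  75  68  41  20  24  58  75 139 214 235 230 229 229 229
232 172 243 236 234 236 244 220  30  55  72  72  71  54  29  23  59  77  58 195 240 230 228 228 227
234 229 229 228 228 228 232 219 121  38  69  68  64  53  36  20  31  60  69 130 208 232 227 227 228
236 227 228 228 227 227 229 235 221  93  63  45  24  28  42  68 102 135 208 240 232 232 229 228 226
238 224 223 224 223 224 225 228 235 211 113 201 225 147 153 149 145 135 190 229 225 225 225 226 228
240 228 229 229 228 228 228 229 228 229 229 229 230 228 225 228 231 232 234 237 238 237 233 231 229
```

>>> apply_moves(deltas=[[0, 0, 0.045, 0, -1], [0, 0, 0.09, 0, -1], [0, 0, 0.135, 0, -1], [0, 0, 0.175, 0, -1], [0, 0, 0.191, 0, -1]])

```text
time_s: 16.1
ee_pos: [491.5, 130.4, 78.3]
ee_rot: [180.0, -0.4, -165.0]
force: [-0.1, 0.6, -0.0]
gripper_width: 0.2
gripper_force: 0.0
```

>>> apply_moves(deltas=[[0, 0, 0, 0, -1], [0, 0.006, 0, 0, -1], [0, 0.012, 0, 0, -1], [0, 0.018, 0, 0, -1], [0, 0.024, 0, 0, -1]])

```text
time_s: 16.6
ee_pos: [488.7, 154.8, 83.1]
ee_rot: [-180.0, 0.2, -164.9]
force: [0.6, -3.7, 3.5]
gripper_width: 0.7
gripper_force: 2.2
```

>>> apply_moves(deltas=[[0, 0.01, 0, 0, -1], [0, 0.02, 0, 0, -1], [0, 0.03, 0, 0, -1], [0, 0.04, 0, 0, -1], [0, 0.05, 0, 0, -1]])

```text
time_s: 17.1
ee_pos: [475.2, 203.4, 82.1]
ee_rot: [-180.0, 0.1, -165.0]
force: [3.2, -3.6, 3.8]
gripper_width: 0.3
gripper_force: 2.4
```

>>> apply_moves(deltas=[[0, 0.004, 0, 0, -1], [0, 0.008, 0, 0, -1], [0, 0.012, 0, 0, -1], [0, 0.015, 0, 0, -1], [0, 0.018, 0, 0, -1]])

```text
time_s: 17.6
ee_pos: [470.5, 220.0, 81.9]
ee_rot: [-180.0, 0.0, -165.0]
force: [4.6, -2.7, 2.2]
gripper_width: 0.7
gripper_force: 2.1
```

>>> apply_moves(deltas=[[0, 0.001, 0, 0, -1], [0, 0.002, 0, 0, -1], [0, 0.003, 0, 0, -1], [0, 0.003, 0, 0, -1]])

```text
time_s: 18.0
ee_pos: [469.5, 222.8, 81.9]
ee_rot: [180.0, -0.0, -165.0]
force: [2.5, -1.8, 0.8]
gripper_width: 0.3
gripper_force: 1.7
```

Not at the stop yet; continue in small steps until the force rises.

>>> apply_moves(deltas=[[0, 0.0015, 0, 0, -1], [0, 0.003, 0, 0, -1], [0, 0.0045, 0, 0, -1]])

```text
time_s: 18.3
ee_pos: [468.4, 226.6, 81.9]
ee_rot: [-179.9, -0.0, -164.9]
force: [5.2, -8.2, 1.6]
gripper_width: 0.2
gripper_force: 4.9
```

>>> apply_moves(deltas=[[0, 0.0015, 0, 0, -1], [0, 0.003, 0, 0, -1], [0, 0.0045, 0, 0, -1]])

```text
time_s: 18.6
ee_pos: [468.3, 227.1, 82.0]
ee_rot: [-179.5, -0.0, -164.8]
force: [10.1, -22.1, 4.3]
gripper_width: 0.3
gripper_force: 12.2
```

At the end stop: the force climbs and the arm no longer advances. Back off and retract.

>>> apply_moves(deltas=[[0, -0.006, 0, 0, -1], [0, -0.015, 0, 0, -1], [0, -0.02, 0, 0, -1], [0, -0.02, -0.02, 0, -1], [0, -0.02, -0.06, 0, -1]])

```text
time_s: 19.1
ee_pos: [469.6, 211.3, 139.6]
ee_rot: [180.0, -0.5, -165.0]
force: [1.3, 0.7, 1.1]
gripper_width: 0.7
gripper_force: 0.0
```

>>> apply_moves(deltas=[[0, 0, -0.04, 0, -1], [0, 0, -0.08, 0, -1], [0, -0.03, -0.12, 0, -1], [0, -0.07, -0.16, 0, -1], [0, -0.11, -0.16, 0, -1]])

```text
time_s: 19.6
ee_pos: [502.4, 106.5, 306.7]
ee_rot: [179.9, 0.5, -164.8]
force: [1.0, 0.9, 0.4]
gripper_width: 0.7
gripper_force: 0.0
```

>>> apply_moves(deltas=[[0, -0.04, 0, 0, -1], [0, -0.08, 0, 0, -1], [0, -0.12, 0, 0, -1], [0, -0.16, 0, 0, -1], [0, -0.16, 0, 0, -1]])

```text
time_s: 20.1
ee_pos: [542.8, -52.1, 301.1]
ee_rot: [-180.0, -0.1, -165.2]
force: [-0.6, 0.4, -0.2]
gripper_width: 0.7
gripper_force: 0.0
```

Run:
```python
from h import *
st=env.state();t=cams.grab_frame("top");s=cams.grab_frame("side");a=cv2.imread("pics/top0.png")
cv2.imwrite("pics/top6.png",t);cv2.imwrite("pics/side6.png",s)
print(st["ee_pos"],st["force"])
S=np.array([529.4,211,0]);ex=np.array([.965,.262,0]);ey=np.array([-.262,.965,0])
print("bar exp +50",proj("top",[S-55*ex+50*ey+[0,0,109]]),"beaker top exp",proj("top",[[588,226,186]]),proj("side",[[588,226,186],[588,226,66]]))
g=cv2.cvtColor(t,6)
for r in range(236,250,2): print(r," ".join("%3d"%v for v in g[r,156:186]))
g=cv2.cvtColor(s,6)
for r in range(122,180,4): print(r," ".join("%3d"%v for v in g[r,192:226]))
# bystanders moved?
d=cv2.absdiff(t,a).max(2);n=(d>60).astype(np.uint8)
for c in cv2.findContours(n,0,2)[0]:
    if cv2.contourArea(c)>15: print(cv2.boundingRect(c))
```

```text
[542.80338358 -52.11155883 301.05900122] [-0.56667833  0.36002098 -0.22115151]
bar exp +50 [[170.78125575 234.45051915]] beaker top exp [[171.40237908 183.01627025]] [[206.32036784 130.5241559 ]
 [209.34050159 170.59040052]]
236 227 226 226 226 227 227 229 226 255 255 255  79  37  62  72  81  89  56  27  28  22  47  84  73 159 252 238 235 234 233
238 228 230 229 226 225 224 225 225 224 254 255 180  55  39  69  76  79  76  42  24  27  27  52  77  80 177 243 234 233 232
240 225 226 226 226 226 226 226 227 225 255 255 255 123 174  54  71  78  84  57  28  26  27  45  85  65 140 247 231 228 228
242 226 226 227 225 224 226 228 228 230 206 254 255 203 211  22  66  75  72  64  33  26  23  32  43  66 110 213 237 235 234
244 227 229 227 226 225 227 227 229 229 228 255 254 255 163 254  47  52  61  31  34  37 102 104 196 255 252 247 241 236 233
246 226 227 226 227 226 225 225 224 225 224 200 254 255 200 242 203 255 189 192 101 162 153 147 167 242 158  49  91 193 240
248 224 224 224 223 222 224 227 228 230 229 230 194 133 230 227 233 253  49  62 104 255 242 236 232 237 242  46  58 122 225
122  35
[... 1598 characters left out ...]
95 194 193 192 192 190 186 182 178 172 170 178 195 196 171 127  92  75  56
170 223 221 224 225 230 239 244 242 225 186 181 185 194 191 196 194 196 195 193 189 188 190 184 181 174 169 194 234 244 244 244 236 228 224
174 224 224 226 223 206 165 153 153 155 160 168 178 184 191 192 194 194 195 191 192 189 181 177 183 218 239 245 243 238 223 204 209 221 223
178 220 219 197 147 126 125 130 133 142 151 154 161 165 169 174 171 171 174 170 170 173 175 178 189 196 195 213 221 225 228 227 225 226 226
(252, 373, 43, 11)
(10, 360, 13, 24)
(1, 337, 41, 21)
(169, 236, 13, 12)
(196, 227, 13, 13)
(166, 224, 13, 11)
(193, 216, 13, 11)
(346, 194, 27, 9)
(381, 192, 3, 12)
(172, 179, 21, 31)
(241, 135, 137, 249)
```

```bash
python3 -c "
from workcell import env
print(env.job_done())"
```

```text
the job is handed in; nothing more can be done
None
```

The job is handed in: the beaker stands upside down over the peg with its rim flat on the seat and released, then the selector was pushed to its end stop at the long-bar (+y) end, at about 20 s of the 64 s allowed and with the bottles and pot left untouched.

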